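# Put the reagent stock lane in first-in-first-out order

## Task

The stock lane must run first-in-first-out: the wide jar (oldest) in the place at its open front end, the slim bottle in the middle place, the square bottle (newest) in the place at the end wall, and the conical flask on the middle of the balance pan. Every one of these places is taken by the wrong container, so use a free spot such as the white tile on the way, bring the wide jar to the front before you load the square bottle at the back, and stand each container near the centre of its place. Keep all containers upright and leave the beaker and the mortar where they stand.

Things in the scene. Friction and masses are not known exactly. Their poses are not given: they have to be found in the camera images.
- jar: wide jar, oldest stock: white round body 56 mm in diameter, flat black round lid 58 mm in diameter from 66 to 90 mm above the underside (the widest part; the grip), 90 mm tall in all, about 0.25 kg. Origin at the centre of its underside, z up along its axis.
- slim: slim bottle: amber round body 40 mm in diameter up to 66 mm, sloping to a neck 24 mm in diameter (80 to 92 mm), black round cap 30 mm in diameter from 92 to 118 mm above the underside (the grip), 118 mm tall in all, about 0.2 kg. Origin at the centre of its underside, z up along its axis.
- square: square bottle, newest stock: white body 52 by 52 mm up to 70 mm, neck 26 mm in diameter (76 to 84 mm), black round cap 34 mm in diameter from 84 to 108 mm above the underside (the grip), 108 mm tall in all, about 0.22 kg. Origin at the centre of its underside, z up, x and y square to its sides.
- flask: conical flask of clear glass: base 70 mm in diameter, narrowing to a neck 26 mm in diameter (64 to 84 mm), black round stopper 30 mm in diameter from 84 to 112 mm above the underside (the grip), 112 mm tall in all, about 0.16 kg. Origin at the centre of its underside, z up along its axis.
- lane: stock lane, fixed: grey channel 270 mm long, 96 wide (82 between its rails, 12 high), floor 24 mm above the table, open front end nearest the robot, 30 mm wall at the far end. Dark lines part three 90 mm places, all taken at the start: centres at x = -90 mm (front), 0 (middle), +90 (back), y = 0. Origin at table height under the middle place, x along the lane to the wall, z up.
- balance: balance, fixed: low black box 130 mm wide and 185 mm long with a round steel pan 120 mm in diameter, pan top 24 mm above the table, display towards the robot. Origin at table height under the centre of the pan, x away from the display, z up. At the start a container stands on the pan.
- tile: white glazed tile, fixed, 110 by 110 mm, top 8 mm above the table, empty at the start: the free spot. Origin at the centre of its underside, z up.
- beaker: empty glass beaker 60 mm in diameter, 75 mm tall, on the table beyond the tile; a bystander, to be left alone. Origin at the centre of its underside.
- mortar: white mortar bowl 80 mm in diameter, 45 mm tall, on the table beyond the balance; a bystander, to be left alone. Origin at the centre of its underside.

How it is judged:
On the way, in this order (a step that is already met when the one before it is completed fails the run):
1. the wide jar stands in the front place of the lane (x of jar in the frame of lane between -0.105 and -0.075 m and y of jar in the frame of lane between -0.012 and 0.012 m and height (world z) of jar between 0.02 and 0.028 m and angle between jar's own z axis and vertical below 0.1 rad), for 0.2 s.
2. with the wide jar in the front place, the square bottle stands in the back place (all of step 1 and x of square in the frame of lane between 0.075 and 0.105 m and y of square in the frame of lane between -0.012 and 0.012 m and height (world z) of square between 0.02 and 0.028 m and angle between square's own z axis and vertical below 0.1 rad), for 0.2 s.
At the end, for the whole second after the job is handed in: Jar in front, slim bottle in middle, square bottle in back place, each within 15 mm along and 12 mm across the lane of the place centre; flask within 15 mm of the pan centre in x and y; all upright within 0.1 rad, standing on floor or pan within 4 mm, released, at rest (all of step 2 and x of slim in the frame of lane between -0.015 and 0.015 m and y of slim in the frame of lane between -0.012 and 0.012 m and height (world z) of slim between 0.02 and 0.028 m and angle between each of slim, flask's own z axis and vertical below 0.1 rad and x of flask in the frame of balance between -0.015 and 0.015 m and y of flask in the frame of balance between -0.015 and 0.015 m and height (world z) of flask between 0.02 and 0.028 m and linear speed of each of jar, slim, square, flask below 0.02 m/s); the robot touches nothing.
It fails at once if a container is tipped by more than 0.5 rad (angle between any of jar, slim, square, flask's own z axis and vertical above 0.5 rad).
It fails at once if the beaker or the mortar is moved by more than 30 mm (distance of any of beaker, mortar from where it was at the start of the episode above 0.03 m).
It also fails if it takes over 134 s, if anything falls off the work surface, if the arm or the gripper's body presses on something with over 40 N, if the wrist force passes 120 N, or if a joint passes its speed limit or range.

## Robot

A 7-joint arm with a two-finger parallel gripper is mounted at the origin on the work surface. World frame = base frame: x ahead of the robot, y to its left, z up, the work surface at z = 0. Lengths are in m, angles in rad, forces in N, time in s.
With the tool pointing down it reaches from about 0.425 to 0.925 m from the base axis. Payload 6.8 kg.
Tool frame: the origin (TCP) lies at the very end of the fingers, on their centre line; the grasp point (between the pads) lies 19 mm behind it; z points along the fingers, y is the line along which they close (so a half turn about z gives the same grasp; the last joint's range is limited). The gripper opens to 85 mm and grips with 20 to 120 N. Pads are 22 mm wide; open, the fingers measure 114 mm over their backs; the gripper's body (76 mm by 85 mm) begins 54 mm behind the grasp point. The pads swing forward as they close: fully open they stand 13 mm farther back than shut.
Start: joints at [-1.323, 0.477, 0.022, 1.555, -0.011, 1.109, -0.083], TCP at [0.235, 0.633, 0.231] pointing down, gripper open.
Joint ranges: [-2.96, 2.96], [-0.34, 2.1], [-1.41, 1.46], [0.24, 2.44], [-1.37, 4.51], [0.17, 1.92], [-2.96, 2.96]. Speed limits (rad/s): [2.39, 2.39, 3.14, 3.14, 3.14, 3.14, 3.14].

## Interface

Orientations are given as a unit quaternion [w, x, y, z].
In Python, from station import get_obs, read_camera, hand_in gives the robot as it stands.
- The arm moves only by the tool arm_command, never from a script. Its argument "commands" is one flat list of numbers, 7 for each row, row after row: the shift along the tool's x, y, z in m, then the turn, a rotation vector about the tool's x, y, z in degrees, then the opening, from 0 (shut) to 1 (fully open). In form: [tx, ty, tz, rx, ry, rz, fingers, tx, ty, tz, rx, ry, rz, fingers, ...]. A call has 1 to 8 rows; each row is the pose to reach, as a shift and turn from the pose commanded when the call began, along the tool's axes at that moment; what a row does not reach only later rows make up. A row lasts 1/10 s, in which the tool goes at most 50 mm and 8.59 degrees, less where a joint would pass 70% of its speed; a pose out of reach is approached as far as the arm can. A call with a gripper value outside its range is refused whole. The fingers move at their own pace and stop on an object; "force" is the grip in N (left out, the last holds). Time passes only in rows, so rows that repeat a pose let the fingers close. It gives the time, the measured TCP pose, the force, the opening and the grip force at its end, in the units of the state.
- get_obs(): the state, without advancing time (a new reading comes with each control period).
- read_camera(name): name is "scene" or "side" or "wrist"; returns a dict with "img" (384x512x3 uint8, red, green, blue), "camera_matrix" (3x3 intrinsics, pixels), "pose" (4x4, takes a point from camera to world coordinates). Camera axes: x right, y down, z forward; pixel columns grow to the right and rows downward; lengths in m; the calibration is good to about 2 mm. A picture is of the moment at which its call begins. There is no depth.
- hand_in(): hands the job in; it is judged then, once.
The state is a dict: "t": time; "q": joint angles; "joint_vel": joint speeds; "joint_torque": joint torques, N m; "eef_pos": TCP position; "tool_rot": TCP orientation; "contact_force": force on the tool from outside, world axes, zero at the start; "torque": the same for the moment, N m; "gripper_width": opening from 0.0 (shut) to 1.0 (fully open); "grasp_force": force on a finger pad.
Only numpy, scipy, OpenCV 4.12 (cv2) and the standard library are available. Lean on these libraries where they do the work, as an engineer would, in place of code of your own. Each camera call takes 0.05 s, during which the arm holds its last target. There are 200 camera calls.

## Working session

There is one attempt and no reset: what is moved stays moved. The work goes in short steps, Python scripts to look and compute and a tool call to move; the robot and the scene stay as the last step left them, time stands still between calls to the robot, and variables do not carry over. Pictures are saved under pics/ and viewed, at most 14 in all, crops included, and the job is handed in when it is done.

Besides the shell and the picture viewer there is one more tool, called after ">>>" by a JSON object that holds its "op" and its "data". arm_command: Moves the arm, as the interface text tells. Its arguments: {"type":"object","properties":{"commands":{"type":"array","items":{"type":"number"}},"force":{"type":"number"}},"required":["commands"]}

```bash
mkdir -p pics
python3 - <<'E'
from station import *
import cv2,numpy as np
for n in ("scene","side"):
    c=read_camera(n); np.savez("pics/"+n,**c)
    cv2.imwrite(f"pics/{n}0.png",cv2.cvtColor(c["img"],cv2.COLOR_RGB2BGR)); print(n,c["camera_matrix"].round(1).tolist(),c["pose"].round(3).tolist())
o=get_obs();print(o)
E
```

```text
scene [[417.9, 0.0, 255.5], [0.0, 417.9, 188.6], [0.0, 0.0, 1.0]] [[0.51, 0.665, -0.546, 1.061], [0.86, -0.398, 0.319, -0.296], [-0.005, -0.632, -0.775, 0.735], [0.0, 0.0, 0.0, 1.0]]
side [[355.3, 0.0, 252.1], [0.0, 355.3, 195.1], [0.0, 0.0, 1.0]] [[-0.684, -0.451, 0.574, 0.064], [-0.73, 0.427, -0.534, 0.472], [-0.004, -0.784, -0.621, 0.586], [0.0, 0.0, 0.0, 1.0]]
{'t': 0.1, 'q': array([-1.32310058,  0.47770461,  0.02231234,  1.55635432, -0.01146312,
        1.1092947 , -0.08311169]), 'joint_vel': array([-1.09633361e-04, -1.04933157e-03, -3.61090551e-04, -3.17770327e-03,
        8.66658721e-05,  7.68235062e-04,  1.89910218e-03]), 'joint_torque': array([ 4.08251683e-03, -5.97764289e+01,  1.61331754e+00, -2.81956297e+01,
        1.27373741e-02,  5.10539277e-03,  4.66857409e-05]), 'eef_pos': array([0.23494394, 0.63222315, 0.23043023]), 'tool_rot': array([-7.63955702e-05,  1.76935513e-01,  9.84222108e-01, -8.12955998e-04]), 'contact_force': array([ 0.23184664, -0.43688813, -0.12359443]), 'torque': array([-0.02498207,  0.00768526, -0.05072741]), 'grasp_force': 0.0, 'gripper_width': 1.0013182921267612}
```

View pics/scene0.png

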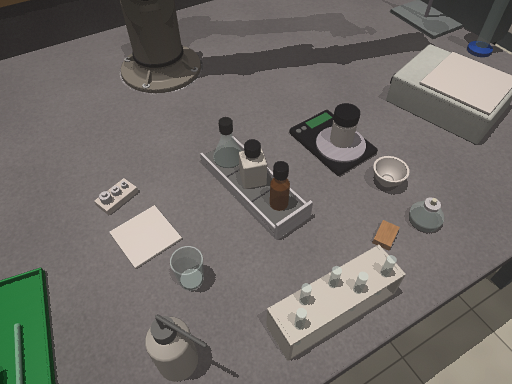

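View pics/side0.png

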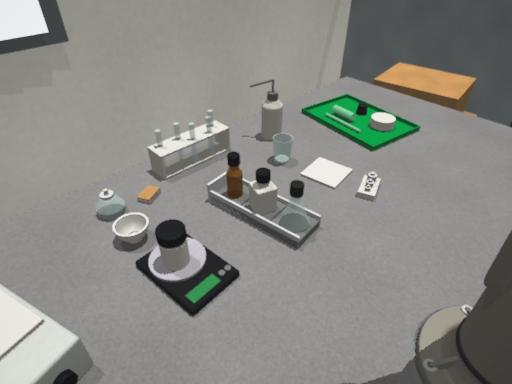

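Scene view: the flask (226,140), square bottle (252,160) and slim bottle (280,185) stand in the lane front to back, the jar is on the pan (345,120), and the tile is at (145,235). The side view agrees. Next I triangulate the caps and outline the fixtures.

```bash
cat > h.py <<'E'
import numpy as np,cv2
def ray(c,uv):
    K,P=c["camera_matrix"],c["pose"]
    d=P[:3,:3]@np.linalg.solve(K,[uv[0],uv[1],1]); return P[:3,3],d/np.linalg.norm(d)
def onz(c,uv,z):
    o,d=ray(c,uv); return o+d*(z-o[2])/d[2]
def tri(c1,u1,c2,u2):
    A=np.zeros((3,3));b=np.zeros(3)
    for c,u in((c1,u1),(c2,u2)):
        o,d=ray(c,u);M=np.eye(3)-np.outer(d,d);A+=M;b+=M@o
    return np.linalg.solve(A,b)
def proj(c,p):
    P=c["pose"];q=c["camera_matrix"]@(P[:3,:3].T@(np.array(p)-P[:3,3]));return q[:2]/q[2]
def blobs(m,amin=60,roi=None):
    n,l,s,ce=cv2.connectedComponentsWithStats(m.astype(np.uint8))
    return [(ce[i].round(1).tolist(),s[i].tolist()) for i in range(1,n) if s[i,4]>=amin]
E
python3 - <<'E'
from h import *
S,D=np.load("pics/scene.npz"),np.load("pics/side.npz")
for n,c,x0,y0,w,h in(("scene",S,190,95,200,150),("side",D,120,140,213,160)):
    im=c["img"]; m=im.max(2)<45
    k=np.zeros_like(m);k[y0:y0+h,x0:x0+w]=m[y0:y0+h,x0:x0+w]
    print(n,*blobs(k),sep="\n")
    cv2.imwrite(f"pics/{n}_crop.png",cv2.resize(cv2.cvtColor(im,cv2.COLOR_RGB2BGR)[y0:y0+h,x0:x0+w],(800,600),interpolation=cv2.INTER_CUBIC))
im=S["img"]; k=(im.min(2)>165); k[:200]=0;k[:,:105]=0;k[:,185:]=0;k[270:]=0
b=blobs(k,300);print("tile",b)
for q in b: print(onz(S,q[0],.008))
E
```

```text
scene
([332.4, 136.2], [290, 104, 87, 72, 1633])
([225.5, 128.8], [219, 121, 14, 14, 113])
([252.1, 149.1], [244, 140, 16, 18, 200])
([280.4, 170.6], [273, 162, 15, 19, 221])
side
([233.0, 159.0], [228, 152, 11, 15, 140])
([262.8, 175.3], [256, 168, 14, 16, 178])
([296.2, 191.1], [290, 185, 13, 12, 116])
([170.5, 233.5], [156, 220, 32, 28, 670])
([193.2, 278.0], [136, 249, 103, 51, 1509])
tile [([144.6, 235.4], [110, 205, 72, 62, 2324])]
[ 0.5383303 -0.25583    0.008    ]
```

View pics/scene_crop.png

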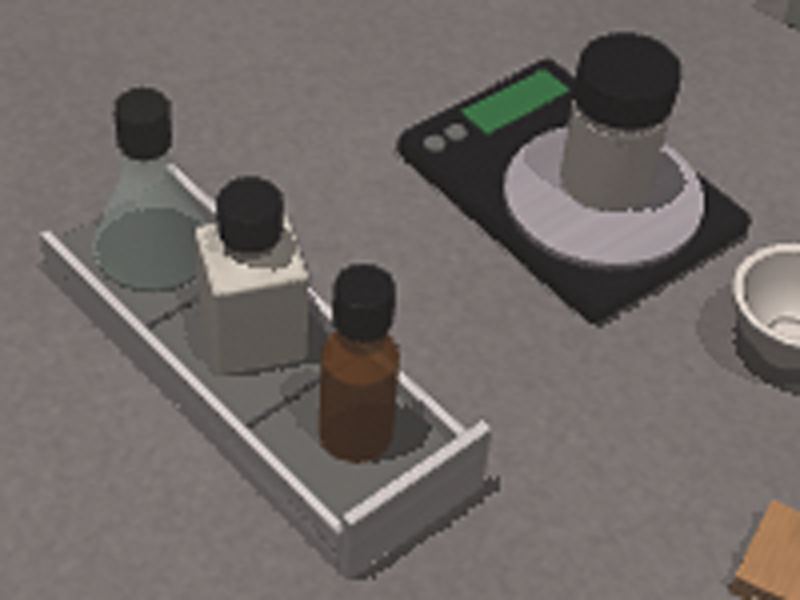

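View pics/side_crop.png

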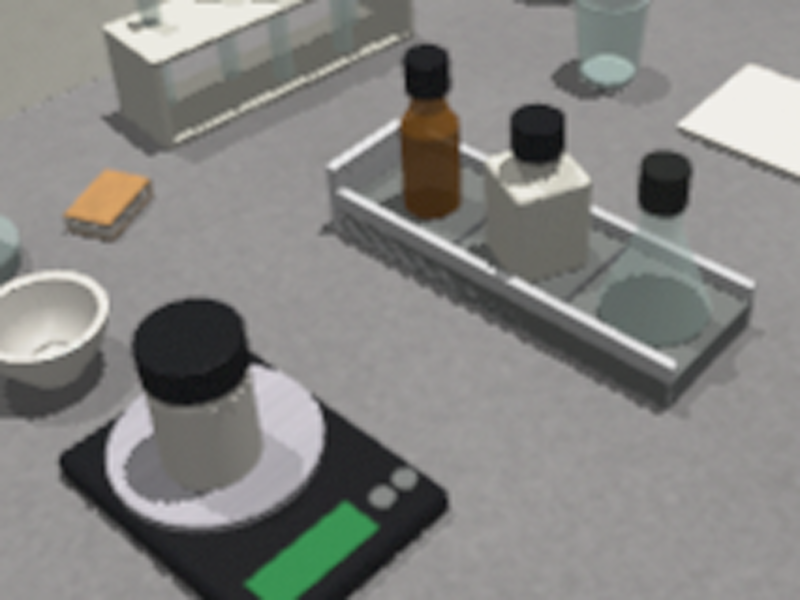

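The crops show the lane rails clearly. In the scene crop they run (45,235)→(338,525) and (172,168)→(463,434); in the side crop, (340,193)→(675,365), and the far front end is at (752,286). The pan ellipse centres are at (603,196) and (215,444).

Run:
```python
from h import *
np.set_printoptions(precision=4,suppress=True)
S,D=np.load("pics/scene.npz"),np.load("pics/side.npz")
s=lambda x,y:(190+(x+.5)/4-.5,95+(y+.5)/4-.5)
d=lambda x,y:(120+(x+.5)/3.756-.5,140+(y+.5)/3.75-.5)
for n,a in dict(Lf=(45,235),Lb=(338,526),Rf=(172,168),Rb=(463,434)).items(): print("S",n,onz(S,s(*a),.036))
for n,a in dict(Lf=(675,365),Lb=(340,193),Rf=(752,286)).items(): print("D",n,onz(D,d(*a),.036))
print("wall", onz(S,s(345,520),.054),onz(S,s(488,425),.054))
print("pan",onz(S,s(603,196),.024),onz(D,d(215,444),.024))
print("disp",onz(S,s(516,101),.02),onz(D,d(312,551),.02))
for n,a,b in(("flask",(225.5,128.8),(296.2,191.1)),("square",(252.1,149.1),(262.8,175.3)),("slim",(280.4,170.6),(233,159)),("jar",(347,115),(170.5,233.5))):
    p=tri(S,a,D,b);print(n,p,proj(S,p)-a)
```

```text
S Lf [ 0.4124 -0.0628  0.036 ]
S Lb [ 0.6713 -0.0253  0.036 ]
S Rf [0.4013 0.0272 0.036 ]
S Rb [0.6558 0.062  0.036 ]
D Lf [0.3947 0.0241 0.036 ]
D Lb [0.6566 0.0645 0.036 ]
D Rf [ 0.4072 -0.0624  0.036 ]
wall [ 0.6801 -0.0274  0.054 ] [0.668  0.0671 0.054 ]
pan [0.5444 0.2435 0.024 ] [0.5365 0.2465 0.024 ]
disp [0.4451 0.2521 0.02  ] [0.4441 0.2494 0.02  ]
flask [ 0.4445 -0.0114  0.1143] [-0.655  -0.2033]
square [0.5318 0.0044 0.1193] [-0.7325 -0.1535]
slim [0.6189 0.0177 0.1287] [-0.542 -0.064]
jar [0.5341 0.2529 0.1015] [-0.9578  0.0892]
```

>>> {"op": "arm_command", "data": {"commands": [-0.42,-0.53,0,0,0,-28.6,1,-0.42,-0.53,0,0,0,-28.6,1,-0.42,-0.53,0,0,0,-28.6,1,-0.42,-0.53,0,0,0,-28.6,1,-0.42,-0.53,0,0,0,-28.6,1,-0.42,-0.53,0,0,0,-28.6,1,-0.42,-0.53,0,0,0,-28.6,1,-0.42,-0.53,0,0,0,-28.6,1], "force": 40}}

```text
t: 0.9
eef_pos: [0.3589, 0.2501, 0.2312]
tool_rot: [-0.0, -0.072, 0.997, 0.0]
contact_force: [1.1, -0.3, 0.6]
gripper_width: 0.998
grasp_force: 0.0
```

>>> {"op": "arm_command", "data": {"commands": [-0.047,-0.271,0,0,0,0,1,-0.047,-0.271,0,0,0,0,1,-0.047,-0.271,0,0,0,0,1,-0.047,-0.271,0,0,0,0,1,-0.047,-0.271,0,0,0,0,1,-0.047,-0.271,0,0,0,0,1,-0.047,-0.271,0,0,0,0,1,-0.047,-0.271,0,0,0,0,1]}}

```text
t: 1.7
eef_pos: [0.4437, -0.0092, 0.231]
tool_rot: [-0.0, -0.071, 0.997, 0.0]
contact_force: [0.2, 0.5, -0.4]
gripper_width: 1.0
grasp_force: 0.0
```

```bash
cat >> h.py <<'E'
from scipy.spatial.transform import Rotation as Ro
def delta(o,target,z):
    "tool-frame shift to a world target"
    w,x,y,zz=o["tool_rot"]; return Ro.from_quat([x,y,zz,w]).inv().apply(np.array([*target,z])-o["eef_pos"])
E
python3 - <<'E'
from station import *
from h import *
c=read_camera("wrist");np.savez("pics/wrist",**c);o=get_obs();print(o["eef_pos"],o["tool_rot"],c["pose"].round(3).tolist())
cv2.imwrite("pics/w1.png",cv2.cvtColor(c["img"],cv2.COLOR_RGB2BGR))
m=c["img"].max(2)<45
for b in blobs(m,150):print(b,onz(c,b[0],.13))
for n,p in dict(flask=(.4445,-.0114,.136),square=(.5318,.0044,.132)).items():print(n,proj(c,p))
E
```

```text
[ 0.44360399 -0.00832179  0.2310205 ] [-3.95144957e-04 -7.20117713e-02  9.97403690e-01  1.66235915e-04] [[-0.143, 0.937, 0.317, 0.362], [0.99, 0.135, 0.047, -0.021], [0.001, 0.321, -0.947, 0.374], [0.0, 0.0, 0.0, 1.0]]
([292.4, 321.4], [0, 163, 512, 221, 40450]) [0.58110826 0.04847615 0.13      ]
([254.6, 185.1], [238, 165, 34, 40, 552]) [ 0.44210038 -0.01029731  0.13      ]
([257.1, 269.3], [241, 249, 33, 41, 1124]) [0.52520437 0.00404007 0.13      ]
flask [252.8834645  189.84608047]
square [256.48133519 276.46782685]
```

View pics/w1.png

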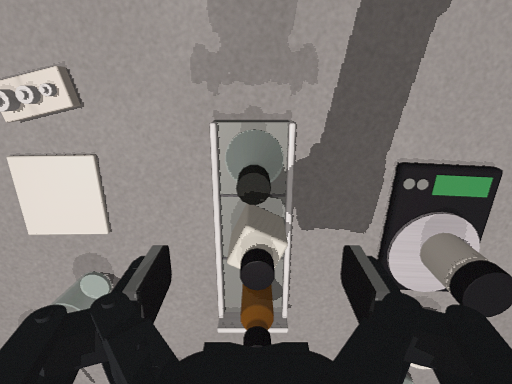

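The wrist view shows the flask cap at (254,184), the square cap at (257,268), and the lane front corners at (213,122) and (294,122). The tile corners are (9,156), (96,155), (107,234), (28,235), and the pan is centred at about (433,253).

Run:
```python
from h import *
np.set_printoptions(precision=4,suppress=True)
c=np.load("pics/wrist.npz")
for a in((211,122),(297,122),(220,326),(290,326)):print("lane",a,onz(c,a,.036))
print("div",onz(c,(252,195),.024))
t=[onz(c,a,.008) for a in((9,156),(96,155),(107,234),(28,235))];print("tile",np.mean(t,0),np.linalg.norm(t[0]-t[2]))
print("pan",onz(c,(433,253),.024))
for a,b in(((254.6,185.1),.122),((257,269),.12)):print(onz(c,a,b))
im=c["img"].astype(int);m=(im.min(2)>140)&(im[...,2]>=im[...,0]);m[:,:370]=0;m[:190]=0;m[300:]=0
cs=max(cv2.findContours(m.astype(np.uint8),0,1)[0],key=cv2.contourArea);h=cv2.convexHull(cs)[:,0]
p=np.array([onz(c,u,.024)[:2] for u in h if u[0]<470 and u[1]<280])
A=np.c_[2*p,np.ones(len(p))];s=np.linalg.lstsq(A,(p**2).sum(1),rcond=None)[0];print("panfit",s[:2],np.sqrt(s[2]+s[:2]@s[:2]))
```

```text
lane (211, 122) [ 0.4069 -0.0645  0.036 ]
lane (297, 122) [0.3932 0.0301 0.036 ]
lane (220, 326) [ 0.6883 -0.0246  0.036 ]
lane (290, 326) [0.6742 0.0735 0.036 ]
div [ 0.4904 -0.0069  0.024 ]
tile [ 0.5346 -0.2535  0.008 ] 0.1509341596968666
pan [0.5377 0.244  0.024 ]
[ 0.4447 -0.0099  0.122 ]
[0.5316 0.0049 0.12  ]Traceback (most recent call last):
  File "<stdin>", line 10, in <module>
ValueError: max() iterable argument is empty
```

>>> {"op": "arm_command", "data": {"commands": [-0.001,-0.002,0.04,0,0,0,1,-0.001,-0.002,0.08,0,0,0,1,-0.001,-0.002,0.11,0,0,0,1,-0.001,-0.002,0.129,0,0,0,1,-0.001,-0.002,0.129,0,0,0,1,-0.001,-0.002,0.129,0,0,0,0,-0.001,-0.002,0.129,0,0,0,0,-0.001,-0.002,0.129,0,0,0,0], "force": 40}}

```text
t: 2.55
eef_pos: [0.4462, -0.0106, 0.1034]
tool_rot: [0.001, -0.072, 0.997, 0.0]
contact_force: [0.1, -0.9, 0.6]
gripper_width: 0.517
grasp_force: 0.0
```

>>> {"op": "arm_command", "data": {"commands": [0,0,0,0,0,0,0,0,0,0,0,0,0,0,0,0,0,0,0,0,0,0,0,0,0,0,0,0]}}

```text
t: 2.95
eef_pos: [0.4461, -0.0109, 0.1033]
tool_rot: [0.001, -0.071, 0.997, 0.0]
contact_force: [-1.4, -1.0, 7.3]
gripper_width: 0.339
grasp_force: 39.2
```

>>> {"op": "arm_command", "data": {"commands": [0,0,-0.02,0,0,0,0,0,0,-0.045,0,0,0,0,-0.003,-0.015,-0.06,0,0,0,0,-0.01,-0.045,-0.06,0,0,0,0,-0.018,-0.08,-0.06,0,0,0,0,-0.026,-0.12,-0.06,0,0,0,0,-0.034,-0.16,-0.06,0,0,0,0,-0.042,-0.2,-0.06,0,0,0,0]}}

```text
t: 3.75
eef_pos: [0.5157, -0.2043, 0.1624]
tool_rot: [0.0, -0.072, 0.997, 0.0]
contact_force: [1.2, 0.7, -2.2]
gripper_width: 0.341
grasp_force: 40.0
```

>>> {"op": "arm_command", "data": {"commands": [-0.008,-0.03,0,0,0,0,0,-0.012,-0.048,0,0,0,0,0,-0.012,-0.054,0.01,0,0,0,0,-0.012,-0.054,0.03,0,0,0,0,-0.012,-0.054,0.05,0,0,0,0,-0.012,-0.054,0.06,0,0,0,0,-0.012,-0.054,0.065,0,0,0,0,-0.012,-0.054,0.065,0,0,0,0]}}

```text
t: 4.55
eef_pos: [0.5347, -0.2541, 0.0968]
tool_rot: [-0.001, -0.072, 0.997, 0.0]
contact_force: [0.8, 0.4, -2.0]
gripper_width: 0.343
grasp_force: 40.0
```

>>> {"op": "arm_command", "data": {"commands": [0,0,0.004,0,0,0,0,0,0,0.007,0,0,0,0,0,0,0.009,0,0,0,0,0,0,0.009,0,0,0,0,0,0,0.009,0,0,0,0]}}

```text
t: 5.05
eef_pos: [0.5351, -0.2547, 0.0884]
tool_rot: [0.0, -0.072, 0.997, -0.0]
contact_force: [-0.1, -0.3, -1.7]
gripper_width: 0.335
grasp_force: 40.0
```

>>> {"op": "arm_command", "data": {"commands": [0,0,0.001,0,0,0,0,0,0,0.002,0,0,0,0,0,0,0.002,0,0,0,0]}}

```text
t: 5.35
eef_pos: [0.5353, -0.2551, 0.0873]
tool_rot: [0.0, -0.071, 0.997, -0.0]
contact_force: [-1.7, 1.6, 7.6]
gripper_width: 0.338
grasp_force: 40.8
```

>>> {"op": "arm_command", "data": {"commands": [0,0,0,0,0,0,0.5,0,0,0,0,0,0,1,0,0,0,0,0,0,1,0,0,0,0,0,0,1,0,0,-0.03,0,0,0,1,0,0,-0.07,0,0,0,1,0,0,-0.11,0,0,0,1,0,0,-0.143,0,0,0,1]}}

```text
t: 6.15
eef_pos: [0.5352, -0.255, 0.2314]
tool_rot: [0.001, -0.071, 0.997, -0.0]
contact_force: [0.6, -0.0, -0.7]
gripper_width: 1.0
grasp_force: 0.0
```

>>> {"op": "arm_command", "data": {"commands": [-0.073,0.503,0,0,0,0,1,-0.073,0.503,0,0,0,0,1,-0.073,0.503,0,0,0,0,1,-0.073,0.503,0,0,0,0,1,-0.073,0.503,0,0,0,0,1,-0.073,0.503,0,0,0,0,1,-0.073,0.503,0,0,0,0,1,-0.073,0.503,0,0,0,0,1]}}

```text
t: 6.95
eef_pos: [0.535, 0.1473, 0.2294]
tool_rot: [0.0, -0.072, 0.997, 0.0]
contact_force: [0.5, -0.8, 1.9]
gripper_width: 0.999
grasp_force: 0.0
```

>>> {"op": "arm_command", "data": {"commands": [-0.015,0.104,0,0,0,0,1,-0.015,0.104,0,0,0,0,1,-0.015,0.104,0,0,0,0,1,-0.015,0.104,0,0,0,0,1]}}

```text
t: 7.35
eef_pos: [0.5347, 0.2524, 0.2288]
tool_rot: [-0.0, -0.074, 0.997, -0.0]
contact_force: [0.0, 0.1, 0.0]
gripper_width: 1.006
grasp_force: 0.0
```

Run:
```python
from station import *
from h import *
c=read_camera("wrist");np.savez("pics/wrist2",**c);o=get_obs();print(o["eef_pos"])
cv2.imwrite("pics/w2.png",cv2.cvtColor(c["img"],cv2.COLOR_RGB2BGR))
S=read_camera("scene");cv2.imwrite("pics/s2.png",cv2.cvtColor(S["img"],cv2.COLOR_RGB2BGR))
```

```text
[0.53520522 0.24991152 0.2289489 ]
```

View pics/w2.png

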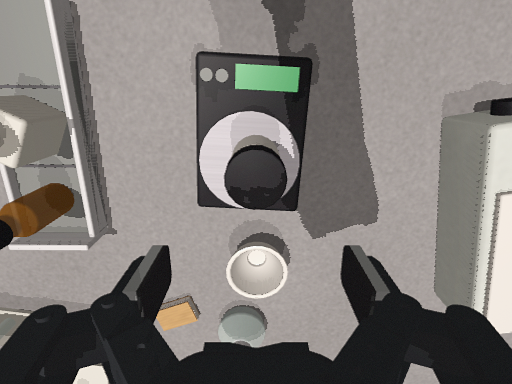

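The jar lid is centred at about (256,178), and the pan is at about (250,160) with its lower rim partly hidden.

Run:
```python
from station import *
from h import *
np.set_printoptions(precision=4,suppress=True)
c=np.load("pics/wrist2.npz");im=c["img"]
m=(im.max(2)<45)
m[:140]=0;m[209:]=0;m[:,:226]=0;m[:,290:]=0
print(blobs(m,200)); print("jar",onz(c,(256,178),.114),onz(c,(256,147),.114),onz(c,(256,209),.114))
print("pan",onz(c,(250,160),.024),onz(c,(199,158),.024),onz(c,(301,158),.024),onz(c,(248,110),.024))
print(get_obs()["eef_pos"],delta(get_obs(),(.5341,.2529),.083))
```

```text
[([260.6, 187.5], [228, 145, 62, 64, 1350])]
jar [0.5308 0.2521 0.114 ] [0.5029 0.2479 0.114 ] [0.5607 0.2566 0.114 ]
pan [0.537  0.2459 0.024 ] [0.5436 0.1856 0.024 ] [0.5256 0.3055 0.024 ] [0.48   0.2355 0.024 ]
[0.5356 0.2486 0.2291] [0.0008 0.0046 0.1461]
```

>>> {"op": "arm_command", "data": {"commands": [0.002,0.002,0.04,0,0,0,1,0.002,0.002,0.08,0,0,0,1,0.002,0.002,0.11,0,0,0,1,0.002,0.002,0.135,0,0,0,1,0.002,0.002,0.146,0,0,0,1,0.002,0.002,0.146,0,0,0,1,0.002,0.002,0.146,0,0,0,0,0.002,0.002,0.146,0,0,0,0]}}

```text
t: 8.25
eef_pos: [0.5343, 0.2522, 0.0849]
tool_rot: [0.001, -0.071, 0.997, 0.001]
contact_force: [0.9, 0.0, 0.1]
gripper_width: 0.69
grasp_force: 0.0
```

>>> {"op": "arm_command", "data": {"commands": [0,0,0,0,0,0,0,0,0,0,0,0,0,0,0,0,0,0,0,0,0], "force": 50}}

```text
t: 8.55
eef_pos: [0.5343, 0.2522, 0.0852]
tool_rot: [0.001, -0.071, 0.997, 0.001]
contact_force: [-0.1, -2.2, 5.6]
gripper_width: 0.663
grasp_force: 52.6
```

>>> {"op": "arm_command", "data": {"commands": [0,0,-0.02,0,0,0,0,0,0,-0.045,0,0,0,0,0.015,0,-0.06,0,0,0,0,0.045,-0.01,-0.06,0,0,0,0,0.08,-0.03,-0.06,0,0,0,0,0.11,-0.06,-0.06,0,0,0,0,0.125,-0.095,-0.06,0,0,0,0,0.125,-0.135,-0.06,0,0,0,0]}}

```text
t: 9.35
eef_pos: [0.4259, 0.1, 0.1435]
tool_rot: [-0.001, -0.073, 0.997, 0.001]
contact_force: [0.6, 0.0, -2.5]
gripper_width: 0.667
grasp_force: 54.5
```

>>> {"op": "arm_command", "data": {"commands": [0,-0.04,0,0,0,0,0,0,-0.075,0,0,0,0,0,0,-0.1,0,0,0,0,0,0,-0.113,0,0,0,0,0,0,-0.113,0,0,0,0,0,0,-0.113,0.02,0,0,0,0,0,-0.113,0.045,0,0,0,0,0,-0.113,0.05,0,0,0,0]}}

```text
t: 10.15
eef_pos: [0.4431, -0.0102, 0.0918]
tool_rot: [-0.002, -0.072, 0.997, 0.0]
contact_force: [-0.4, 0.5, -2.6]
gripper_width: 0.662
grasp_force: 54.6
```

>>> {"op": "arm_command", "data": {"commands": [-0.003,-0.001,0,0,0,0,0,-0.003,-0.001,0.003,0,0,0,0,-0.003,-0.001,0.005,0,0,0,0,-0.003,-0.001,0.007,0,0,0,0,-0.003,-0.001,0.007,0,0,0,0]}}

```text
t: 10.65
eef_pos: [0.4479, -0.0117, 0.0864]
tool_rot: [0.0, -0.072, 0.997, 0.0]
contact_force: [-0.8, -1.5, -3.0]
gripper_width: 0.663
grasp_force: 54.6
```

>>> {"op": "arm_command", "data": {"commands": [0.001,0,0.001,0,0,0,0,0.001,0,0.002,0,0,0,0,0.001,0,0.002,0,0,0,0]}}

```text
t: 10.95
eef_pos: [0.4472, -0.012, 0.0852]
tool_rot: [0.0, -0.071, 0.997, 0.0]
contact_force: [-3.3, -0.3, 10.9]
gripper_width: 0.66
grasp_force: 56.2
```

>>> {"op": "arm_command", "data": {"commands": [0,0,0,0,0,0,1,0,0,0,0,0,0,1,0,0,0,0,0,0,1,0,0,0,0,0,0,1,0,0,-0.03,0,0,0,1,0,0,-0.075,0,0,0,1,0,0,-0.12,0,0,0,1,0,0,-0.155,0,0,0,1]}}

```text
t: 11.75
eef_pos: [0.4472, -0.0121, 0.2418]
tool_rot: [0.001, -0.071, 0.997, 0.0]
contact_force: [1.2, -0.2, 0.1]
gripper_width: 0.995
grasp_force: 0.0
```

>>> {"op": "arm_command", "data": {"commands": [-0.174,0.005,0,0,0,0,1,-0.174,0.005,0,0,0,0,1,-0.174,0.005,0,0,0,0,1,-0.174,0.005,0,0,0,0,1,-0.174,0.005,0,0,0,0,1,-0.174,0.005,0,0,0,0,1]}}

```text
t: 12.35
eef_pos: [0.6179, 0.0176, 0.2385]
tool_rot: [-0.001, -0.072, 0.997, -0.0]
contact_force: [0.9, -0.1, 0.3]
gripper_width: 1.001
grasp_force: 0.0
```

Run:
```python
from station import *
from h import *
c=read_camera("wrist");np.savez("pics/wrist3",**c);o=get_obs();print(o["eef_pos"])
cv2.imwrite("pics/w3.png",cv2.cvtColor(c["img"],cv2.COLOR_RGB2BGR))
```

```text
[0.61740942 0.01735551 0.23878238]
```

View pics/w3.png

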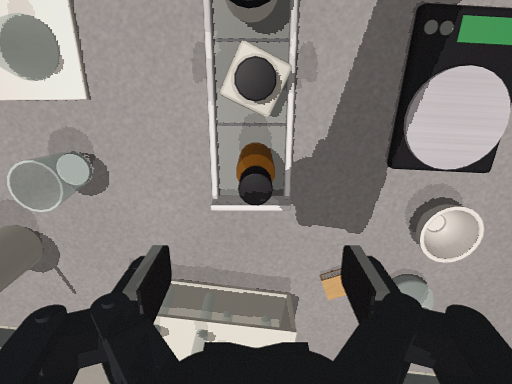

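The slim cap is at (255,183), the square cap at (256,78) and the empty pan at (459,117). The lane dividers cross at (251,40) and (252,124), and the flask is on the tile.

Run:
```python
from station import *
from h import *
np.set_printoptions(precision=4,suppress=True)
c=np.load("pics/wrist3.npz");im=c["img"].astype(int)
u=np.array([.9898,.143])
d1=onz(c,(251.5,40),.024);d2=onz(c,(252.5,124),.024);print("div",d1,d2,np.linalg.norm(d1-d2),"mid",(d1+d2)/2)
print("slim",onz(c,(255.5,182.5),.142),"square",onz(c,(256,78),.132))
m=(im.min(2)>150);m[:,:390]=0;m[:55]=0;m[175:]=0
b=blobs(m,800);print(b)
cs=max(cv2.findContours(m.astype(np.uint8),0,1)[0],key=cv2.contourArea)[:,0]
p=np.array([onz(c,q,.024)[:2] for q in cs if q[0]<505])
A=np.c_[2*p,np.ones(len(p))];s=np.linalg.lstsq(A,(p**2).sum(1),rcond=None)[0];print("panfit",s[:2],np.sqrt(s[2]+s[:2]@s[:2]))
print("wall",[onz(c,q,.054) for q in((211,207),(291,207))])
```

```text
div [ 0.4903 -0.0056  0.024 ] [0.5789 0.0081 0.024 ] 0.0896197477937594 mid [0.5346 0.0013 0.024 ]
slim [0.6124 0.0166 0.142 ] square [0.5303 0.005  0.132 ]
[([459.2, 117.4], [406, 66, 105, 103, 8037])]
panfit [0.5394 0.2469] 0.058167076644352084
wall [array([ 0.6781, -0.027 ,  0.054 ]), array([0.6645, 0.0666, 0.054 ])]
```

>>> {"op": "arm_command", "data": {"commands": [0.003,0,0.04,0,0,0,1,0.003,0,0.08,0,0,0,1,0.003,0,0.11,0,0,0,1,0.003,0,0.128,0,0,0,1,0.003,0,0.128,0,0,0,1,0.003,0,0.128,0,0,0,0,0.003,0,0.128,0,0,0,0,0.003,0,0.128,0,0,0,0], "force": 40}}

```text
t: 13.2
eef_pos: [0.6162, 0.0174, 0.1129]
tool_rot: [0.001, -0.072, 0.997, 0.0]
contact_force: [-1.1, 0.8, -0.2]
gripper_width: 0.516
grasp_force: 0.0
```

>>> {"op": "arm_command", "data": {"commands": [0,0,0,0,0,0,0,0,0,0,0,0,0,0,0,0,0,0,0,0,0,0,0,0,0,0,0,0]}}

```text
t: 13.6
eef_pos: [0.6163, 0.0174, 0.1126]
tool_rot: [0.001, -0.072, 0.997, 0.0]
contact_force: [-1.3, -0.9, 6.1]
gripper_width: 0.334
grasp_force: 39.3
```

>>> {"op": "arm_command", "data": {"commands": [0,0,-0.02,0,0,0,0,0,0,-0.045,0,0,0,0,0,0.015,-0.06,0,0,0,0,0.003,0.045,-0.06,0,0,0,0,0.01,0.08,-0.06,0,0,0,0,0.02,0.12,-0.06,0,0,0,0,0.03,0.16,-0.06,0,0,0,0,0.04,0.195,-0.06,0,0,0,0]}}

```text
t: 14.4
eef_pos: [0.5465, 0.2068, 0.1709]
tool_rot: [-0.0, -0.072, 0.997, 0.0]
contact_force: [0.6, -0.2, -2.9]
gripper_width: 0.341
grasp_force: 40.1
```

>>> {"op": "arm_command", "data": {"commands": [0.005,0.03,0,0,0,0,0,0.005,0.042,0,0,0,0,0,0.005,0.042,0.01,0,0,0,0,0.005,0.042,0.03,0,0,0,0,0.005,0.042,0.045,0,0,0,0,0.005,0.042,0.053,0,0,0,0,0.005,0.042,0.057,0,0,0,0,0.005,0.042,0.057,0,0,0,0]}}

```text
t: 15.2
eef_pos: [0.5371, 0.2448, 0.1138]
tool_rot: [-0.0, -0.071, 0.997, -0.0]
contact_force: [-0.6, 0.0, -1.7]
gripper_width: 0.334
grasp_force: 40.1
```

>>> {"op": "arm_command", "data": {"commands": [0,0,0.001,0,0,0,0,0,0,0.002,0,0,0,0,0,0,0.002,0,0,0,0]}}

```text
t: 15.5
eef_pos: [0.5372, 0.2458, 0.1127]
tool_rot: [0.0, -0.072, 0.997, 0.0]
contact_force: [0.1, 0.4, -2.6]
gripper_width: 0.337
grasp_force: 40.1
```

>>> {"op": "arm_command", "data": {"commands": [0,0,0.001,0,0,0,0,0,0,0.001,0,0,0,0]}}

```text
t: 15.7
eef_pos: [0.5378, 0.2458, 0.1126]
tool_rot: [0.001, -0.072, 0.997, 0.0]
contact_force: [-2.1, -0.6, 5.1]
gripper_width: 0.337
grasp_force: 40.9
```

>>> {"op": "arm_command", "data": {"commands": [0,0,0,0,0,0,1,0,0,0,0,0,0,1,0,0,0,0,0,0,1,0,0,0,0,0,0,1,0,0,0,0,0,0,1,0,0,-0.03,0,0,0,1,0,0,-0.08,0,0,0,1,0,0,-0.12,0,0,0,1]}}

```text
t: 16.5
eef_pos: [0.5372, 0.2454, 0.2332]
tool_rot: [0.0, -0.071, 0.997, -0.0]
contact_force: [0.9, 2.0, 0.9]
gripper_width: 1.002
grasp_force: 0.0
```

>>> {"op": "arm_command", "data": {"commands": [0.041,-0.238,0,0,0,0,1,0.041,-0.238,0,0,0,0,1,0.041,-0.238,0,0,0,0,1,0.041,-0.238,0,0,0,0,1,0.041,-0.238,0,0,0,0,1,0.041,-0.238,0,0,0,0,1,0.041,-0.238,0,0,0,0,1]}}

```text
t: 17.2
eef_pos: [0.5304, 0.0033, 0.2314]
tool_rot: [0.0, -0.07, 0.998, 0.0]
contact_force: [-0.6, 1.2, 0.2]
gripper_width: 0.998
grasp_force: 0.0
```

>>> {"op": "arm_command", "data": {"commands": [0,0.001,0.04,0,0,0,1,0,0.001,0.08,0,0,0,1,0,0.001,0.11,0,0,0,1,0,0.001,0.129,0,0,0,1,0,0.001,0.129,0,0,0,1,0,0.001,0.129,0,0,0,0,0,0.001,0.129,0,0,0,0,0,0.001,0.129,0,0,0,0]}}

```text
t: 18.0
eef_pos: [0.5313, 0.0057, 0.1035]
tool_rot: [0.001, -0.072, 0.997, 0.0]
contact_force: [0.3, 0.4, 0.0]
gripper_width: 0.51
grasp_force: 0.0
```

>>> {"op": "arm_command", "data": {"commands": [0,0,0,0,0,0,0,0,0,0,0,0,0,0,0,0,0,0,0,0,0,0,0,0,0,0,0,0]}}

```text
t: 18.4
eef_pos: [0.5313, 0.0052, 0.1034]
tool_rot: [0.001, -0.071, 0.997, 0.0]
contact_force: [0.0, -0.9, 6.3]
gripper_width: 0.389
grasp_force: 39.6
```

>>> {"op": "arm_command", "data": {"commands": [0,0,-0.02,0,0,0,0,0,0,-0.04,0,0,0,0,-0.015,0,-0.04,0,0,0,0,-0.045,-0.002,-0.04,0,0,0,0,-0.075,-0.003,-0.04,0,0,0,0,-0.09,-0.004,-0.04,0,0,0,0,-0.093,-0.004,-0.04,0,0,0,0,-0.093,-0.004,-0.025,0,0,0,0]}}

```text
t: 19.2
eef_pos: [0.6239, 0.0143, 0.1281]
tool_rot: [0.001, -0.071, 0.997, 0.0]
contact_force: [-0.3, -0.7, -2.1]
gripper_width: 0.382
grasp_force: 40.7
```

>>> {"op": "arm_command", "data": {"commands": [0,0,0.012,0,0,0,0,0,0,0.02,0,0,0,0,0,0,0.022,0,0,0,0,0,0,0.022,0,0,0,0]}}

```text
t: 19.6
eef_pos: [0.6223, 0.0144, 0.1048]
tool_rot: [-0.001, -0.071, 0.997, 0.0]
contact_force: [0.5, 0.4, -2.4]
gripper_width: 0.386
grasp_force: 40.6
```

>>> {"op": "arm_command", "data": {"commands": [-0.001,0,0.001,0,0,0,0,-0.001,0,0.002,0,0,0,0,-0.001,0,0.0025,0,0,0,0,-0.001,0,0.0025,0,0,0,0]}}

```text
t: 20.0
eef_pos: [0.6245, 0.0146, 0.1035]
tool_rot: [0.001, -0.072, 0.997, 0.0]
contact_force: [-1.3, -0.6, 3.1]
gripper_width: 0.388
grasp_force: 41.2
```

>>> {"op": "arm_command", "data": {"commands": [0,0,0,0,0,0,1,0,0,0,0,0,0,1,0,0,0,0,0,0,1,0,0,0,0,0,0,1,0,0,0,0,0,0,1,0,0,-0.03,0,0,0,1,0,0,-0.08,0,0,0,1,0,0,-0.13,0,0,0,1]}}

```text
t: 20.8
eef_pos: [0.6232, 0.0145, 0.2336]
tool_rot: [-0.001, -0.072, 0.997, -0.0]
contact_force: [1.5, 0.7, 0.7]
gripper_width: 1.0
grasp_force: 0.0
```

>>> {"op": "arm_command", "data": {"commands": [0.053,0.241,0,0,0,0,1,0.053,0.241,0,0,0,0,1,0.053,0.241,0,0,0,0,1,0.053,0.241,0,0,0,0,1,0.053,0.241,0,0,0,0,1,0.053,0.241,0,0,0,0,1,0.053,0.241,0,0,0,0,1]}}

```text
t: 21.5
eef_pos: [0.5363, 0.247, 0.2327]
tool_rot: [-0.0, -0.073, 0.997, -0.0]
contact_force: [-0.5, -0.3, -0.1]
gripper_width: 0.998
grasp_force: 0.0
```

Run:
```python
from station import *
from h import *
print(get_obs()["eef_pos"],delta(get_obs(),(.5378,.2458),.1126))
c=read_camera("wrist");np.savez("pics/wrist4",**c)
cv2.imwrite("pics/w4.png",cv2.cvtColor(c["img"],cv2.COLOR_RGB2BGR))
```

```text
[0.53634193 0.24700273 0.23267419] [-0.00129585 -0.00139926  0.12007393]
```

View pics/w4.png

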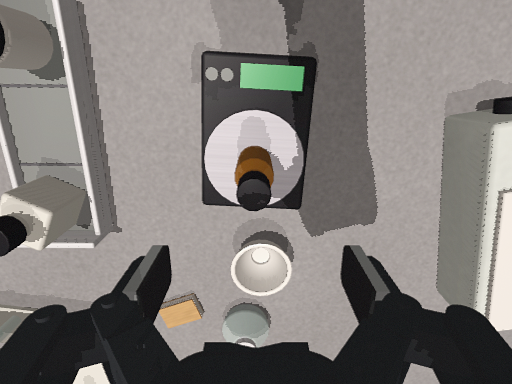

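The slim bottle stands upright on the pan with its cap at (254,190), the middle place is empty, and the square bottle is in the back place. Next I grip the slim bottle.

>>> {"op": "arm_command", "data": {"commands": [-0.001,-0.001,0.04,0,0,0,1,-0.001,-0.001,0.08,0,0,0,1,-0.001,-0.001,0.105,0,0,0,1,-0.001,-0.001,0.12,0,0,0,1,-0.001,-0.001,0.12,0,0,0,1,-0.001,-0.001,0.12,0,0,0,0,-0.001,-0.001,0.12,0,0,0,0,-0.001,-0.001,0.12,0,0,0,0]}}

```text
t: 22.35
eef_pos: [0.5391, 0.2451, 0.1143]
tool_rot: [0.001, -0.072, 0.997, 0.001]
contact_force: [-0.0, 1.2, 0.1]
gripper_width: 0.519
grasp_force: 0.0
```

>>> {"op": "arm_command", "data": {"commands": [0,0,0,0,0,0,0,0,0,0,0,0,0,0,0,0,0,0,0,0,0,0,0,0,0,0,0,0]}}

```text
t: 22.75
eef_pos: [0.5389, 0.2452, 0.114]
tool_rot: [0.001, -0.072, 0.997, 0.001]
contact_force: [-0.8, -0.5, 5.5]
gripper_width: 0.336
grasp_force: 39.2
```

>>> {"op": "arm_command", "data": {"commands": [0,0,-0.02,0,0,0,0,0,0,-0.045,0,0,0,0,0.008,-0.013,-0.06,0,0,0,0,0.022,-0.043,-0.06,0,0,0,0,0.034,-0.08,-0.06,0,0,0,0,0.039,-0.12,-0.06,0,0,0,0,0.039,-0.16,-0.06,0,0,0,0,0.039,-0.2,-0.06,0,0,0,0]}}

```text
t: 23.55
eef_pos: [0.5275, 0.0398, 0.1727]
tool_rot: [-0.0, -0.072, 0.997, 0.0]
contact_force: [0.9, -0.1, -1.9]
gripper_width: 0.341
grasp_force: 40.3
```

>>> {"op": "arm_command", "data": {"commands": [0,-0.03,0,0,0,0,0,0,-0.041,0,0,0,0,0,0,-0.041,0.01,0,0,0,0,0,-0.041,0.03,0,0,0,0,0,-0.041,0.045,0,0,0,0,0,-0.041,0.055,0,0,0,0,0,-0.041,0.057,0,0,0,0,0,-0.041,0.057,0,0,0,0]}}

```text
t: 24.35
eef_pos: [0.5338, 0.0015, 0.1154]
tool_rot: [-0.0, -0.072, 0.997, 0.0]
contact_force: [-0.4, 0.9, -2.6]
gripper_width: 0.337
grasp_force: 40.4
```

>>> {"op": "arm_command", "data": {"commands": [0,0,0.001,0,0,0,0,0,0,0.002,0,0,0,0,0,0,0.003,0,0,0,0,0,0,0.003,0,0,0,0]}}

```text
t: 24.75
eef_pos: [0.5349, 0.0008, 0.114]
tool_rot: [0.001, -0.072, 0.997, 0.0]
contact_force: [-1.7, 0.8, 4.7]
gripper_width: 0.336
grasp_force: 41.1
```

>>> {"op": "arm_command", "data": {"commands": [0,0,0,0,0,0,1,0,0,0,0,0,0,1,0,0,0,0,0,0,1,0,0,0,0,0,0,1,0,0,0,0,0,0,1,0,0,-0.03,0,0,0,1,0,0,-0.08,0,0,0,1,0,0,-0.12,0,0,0,1]}}

```text
t: 25.55
eef_pos: [0.534, 0.0003, 0.2346]
tool_rot: [0.0, -0.071, 0.997, -0.0]
contact_force: [2.0, 0.0, -0.6]
gripper_width: 1.0
grasp_force: 0.0
```

>>> {"op": "arm_command", "data": {"commands": [0.036,-0.253,0,0,0,0,1,0.036,-0.253,0,0,0,0,1,0.036,-0.253,0,0,0,0,1,0.036,-0.253,0,0,0,0,1,0.036,-0.253,0,0,0,0,1,0.036,-0.253,0,0,0,0,1,0.036,-0.253,0,0,0,0,1]}}

```text
t: 26.25
eef_pos: [0.5337, -0.257, 0.2326]
tool_rot: [-0.0, -0.07, 0.998, -0.0]
contact_force: [0.6, 0.3, -0.9]
gripper_width: 0.997
grasp_force: 0.0
```

Run:
```python
from station import *
from h import *
print(get_obs()["eef_pos"],delta(get_obs(),(.5353,-.2551),.0873))
```

```text
[ 0.5337188  -0.25703417  0.23264064] [-0.00191847  0.00178742  0.14533845]
```

>>> {"op": "arm_command", "data": {"commands": [-0.001,0.001,0.04,0,0,0,1,-0.001,0.001,0.08,0,0,0,1,-0.001,0.001,0.115,0,0,0,1,-0.001,0.001,0.135,0,0,0,1,-0.001,0.001,0.145,0,0,0,1,-0.001,0.001,0.145,0,0,0,1,-0.001,0.001,0.145,0,0,0,0,-0.001,0.001,0.145,0,0,0,0]}}

```text
t: 27.05
eef_pos: [0.5364, -0.2539, 0.0892]
tool_rot: [0.001, -0.072, 0.997, -0.0]
contact_force: [0.2, -1.0, 0.8]
gripper_width: 0.687
grasp_force: 0.0
```

>>> {"op": "arm_command", "data": {"commands": [0,0,0,0,0,0,0,0,0,0,0,0,0,0,0,0,0,0,0,0,0,0,0,0,0,0,0,0,0,0,0,0,0,0,0]}}

```text
t: 27.55
eef_pos: [0.536, -0.2542, 0.0886]
tool_rot: [0.001, -0.071, 0.997, -0.0]
contact_force: [-0.4, -0.8, 5.8]
gripper_width: 0.343
grasp_force: 39.5
```

>>> {"op": "arm_command", "data": {"commands": [0,0,-0.03,0,0,0,0,0,0,-0.07,0,0,0,0,0,0,-0.11,0,0,0,0,0,0,-0.15,0,0,0,0,-0.002,0.013,-0.17,0,0,0,0,-0.006,0.04,-0.17,0,0,0,0,-0.012,0.08,-0.17,0,0,0,0,-0.018,0.12,-0.17,0,0,0,0]}}

```text
t: 28.35
eef_pos: [0.5354, -0.1315, 0.2576]
tool_rot: [-0.0, -0.071, 0.997, 0.0]
contact_force: [1.3, 0.7, -1.9]
gripper_width: 0.34
grasp_force: 40.1
```

>>> {"op": "arm_command", "data": {"commands": [-0.006,0.04,0,0,0,0,0,-0.012,0.08,0,0,0,0,0,-0.018,0.12,0,0,0,0,0,-0.024,0.16,0,0,0,0,0,-0.03,0.2,0,0,0,0,0,-0.036,0.24,0,0,0,0,0,-0.042,0.28,0,0,0,0,0,-0.048,0.32,0,0,0,0,0]}}

```text
t: 29.15
eef_pos: [0.5371, 0.1926, 0.2574]
tool_rot: [-0.0, -0.072, 0.997, -0.0]
contact_force: [1.3, -0.2, -2.0]
gripper_width: 0.339
grasp_force: 40.1
```

>>> {"op": "arm_command", "data": {"commands": [-0.004,0.03,0,0,0,0,0,-0.007,0.048,0,0,0,0,0,-0.008,0.055,0,0,0,0,0,-0.008,0.055,0.02,0,0,0,0,-0.008,0.055,0.06,0,0,0,0,-0.008,0.055,0.1,0,0,0,0,-0.008,0.055,0.125,0,0,0,0,-0.008,0.055,0.13,0,0,0,0]}}

```text
t: 29.95
eef_pos: [0.5362, 0.2435, 0.1248]
tool_rot: [-0.003, -0.07, 0.998, -0.002]
contact_force: [0.9, -0.4, -0.9]
gripper_width: 0.336
grasp_force: 40.1
```

>>> {"op": "arm_command", "data": {"commands": [-0.001,0.002,0.008,0,0,0,0,-0.001,0.002,0.014,0,0,0,0,-0.001,0.002,0.017,0,0,0,0,-0.001,0.002,0.018,0,0,0,0,-0.001,0.002,0.018,0,0,0,0]}}

```text
t: 30.45
eef_pos: [0.5389, 0.249, 0.1103]
tool_rot: [0.0, -0.072, 0.997, 0.0]
contact_force: [-0.7, -0.3, -1.5]
gripper_width: 0.34
grasp_force: 40.1
```

>>> {"op": "arm_command", "data": {"commands": [0,-0.002,0.002,0,0,0,0,0,-0.002,0.004,0,0,0,0,0,-0.002,0.005,0,0,0,0,0,-0.002,0.005,0,0,0,0]}}

```text
t: 30.85
eef_pos: [0.5389, 0.2468, 0.1048]
tool_rot: [0.0, -0.072, 0.997, -0.0]
contact_force: [0.2, -0.1, -1.5]
gripper_width: 0.341
grasp_force: 40.3
```

>>> {"op": "arm_command", "data": {"commands": [0,0,0.001,0,0,0,0,0,0,0.001,0,0,0,0]}}

```text
t: 31.05
eef_pos: [0.5393, 0.2468, 0.1047]
tool_rot: [0.0, -0.071, 0.997, 0.0]
contact_force: [-1.7, -1.3, 5.8]
gripper_width: 0.339
grasp_force: 40.9
```

Contact. I release, rise and back off toward the robot's left so the cameras have a clear view.

>>> {"op": "arm_command", "data": {"commands": [0,0,0,0,0,0,1,0,0,0,0,0,0,1,0,0,0,0,0,0,1,0,0,0,0,0,0,1,0,0,0,0,0,0,1,0,0,-0.03,0,0,0,1,0,0,-0.08,0,0,0,1,0,0,-0.13,0,0,0,1]}}

```text
t: 31.85
eef_pos: [0.5382, 0.2465, 0.2346]
tool_rot: [-0.001, -0.072, 0.997, -0.001]
contact_force: [0.9, 0.4, 0.8]
gripper_width: 0.998
grasp_force: 0.0
```

>>> {"op": "arm_command", "data": {"commands": [0.1,-0.12,-0.05,0,0,0,1,0.1,-0.12,-0.05,0,0,0,1,0.1,-0.12,-0.05,0,0,0,1,0.1,-0.12,-0.05,0,0,0,1,0.1,-0.12,-0.05,0,0,0,1,0.1,-0.12,-0.05,0,0,0,1]}}

```text
t: 32.45
eef_pos: [0.4574, 0.1148, 0.2839]
tool_rot: [0.0, -0.072, 0.997, 0.0]
contact_force: [0.4, 0.3, -0.4]
gripper_width: 1.003
grasp_force: 0.0
```

Run:
```python
from station import *
from h import *
o=get_obs();print(o["eef_pos"],o["t"],o["contact_force"])
for n in("wrist","scene"):
    c=read_camera(n);np.savez(f"pics/{n}5",**c)
    im=cv2.cvtColor(c["img"],cv2.COLOR_RGB2BGR)
    cv2.imwrite(f"pics/{n}5.png",im if n=="wrist" else cv2.resize(im[95:245,190:390],(800,600),interpolation=cv2.INTER_CUBIC))
```

```text
[0.45736502 0.11481131 0.28386705] 32.45 [ 0.35349675  0.30920179 -0.37356938]
```

View pics/wrist5.png

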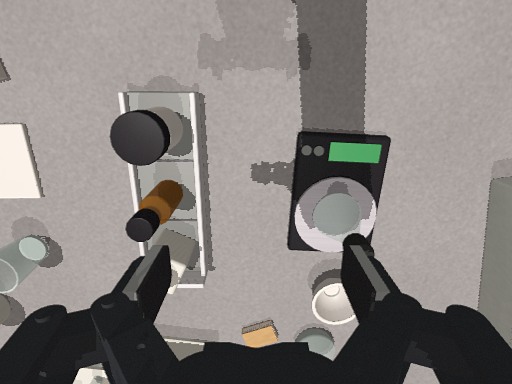

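View pics/scene5.png

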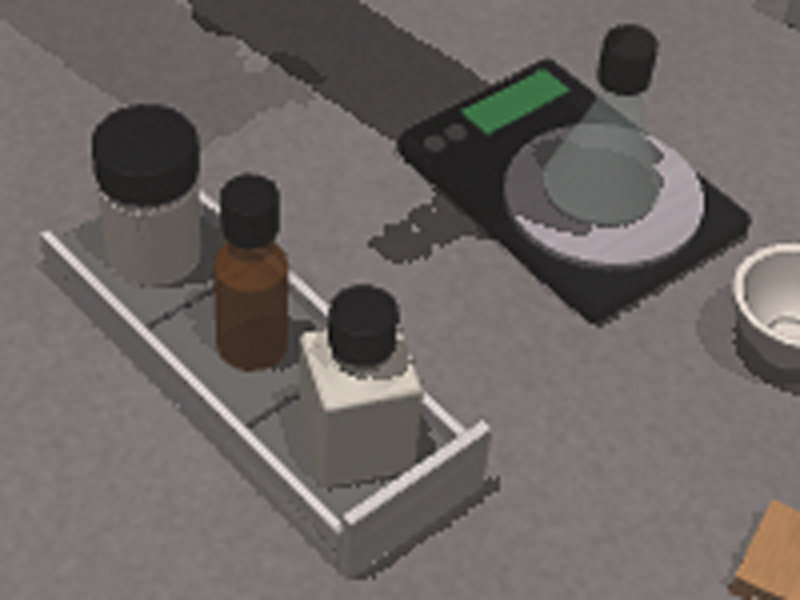

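The wrist view shows the flask base (336,214) centred on the pan (336,215). The jar, slim and square bottles stand front to back and upright. One triangulation check before handing in.

Run:
```python
from station import *
from h import *
np.set_printoptions(precision=4,suppress=True)
S=np.load("pics/scene5.npz");D=read_camera("side");u=np.array([.9891,.147]);v=np.array([-u[1],u[0]]);mid=np.array([.535,.0012])
mk=lambda c,x0,y0,x1,y1:[np.array(b[0]) for b in (lambda m:blobs(m,90))(np.pad((c["img"].max(2)<45)[y0:y1,x0:x1],((y0,0),(x0,0)))) if b[1][4]<1200]
A=mk(S,190,95,390,245);B=mk(D,120,140,333,300)
print(A,B)
for a in A:
    for b in B:
        p=tri(S,a,D,b); e=np.linalg.norm(proj(S,p)-a)
        if e<1.5 and .09<p[2]<.14: r=p[:2]-mid; print(a,p,"lane",r@u,r@v,"e",e,"pan",p[:2]-[.538,.246])
```

```text
[array([345.5, 111.4]), array([324.8, 144.2]), array([225.9, 133.5]), array([251.9, 147.6]), array([280.2, 176.1])] [array([232.7, 160.6]), array([262.1, 170.7]), array([295.1, 195.4]), array([171.8, 225.2])]
[345.5 111.4] [0.536 0.245 0.117] lane 0.036870797717999 0.24099059010482962 e 0.5779988948815196 pan [-0.002 -0.001]
[225.9 133.5] [ 0.4461 -0.0116  0.1016] lane -0.089857582702468 0.0003653529902580986 e 0.4699085032203974 pan [-0.0919 -0.2576]
[251.9 147.6] [0.5362 0.0019 0.1286] lane 0.001286044792735464 0.0005188228267811308 e 0.5594508160080004 pan [-0.0018 -0.2441]
[280.2 176.1] [0.6245 0.0141 0.12  ] lane 0.09038236781553868 -0.0003655798854894242 e 0.5012442146337596 pan [ 0.0865 -0.2319]
```

All within about 2 mm.

```bash
python3 -c "
from station import *
print(hand_in())"
```

```text
the job is handed in; nothing more can be done
None
```

The job is handed in at about 32.5 s: jar in front, slim bottle in the middle, square bottle at the back and flask on the pan, each within about 2 mm of its target by my last camera check; the verdict was not shown.

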